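# Clear the driver off the parts tray and hold its cover half open

## Robot

A 7-joint arm with a two-finger parallel gripper is mounted at the origin on the work surface. World frame = base frame: x ahead of the robot, y to its left, z up, the work surface at z = 0. Lengths are in m, angles in rad, forces in N, time in s.
With the tool pointing down it reaches from about 0.4 to 0.85 m from the base axis. Payload 4.5 kg.
Tool frame: the origin (TCP) lies at the very end of the fingers, on their centre line; the grasp point (between the pads) lies 19 mm behind it; x points along the fingers, y is the direction in which the jaws open and shut, and the axes are right-handed (so a half turn about x gives the same grasp; the last joint's range is limited). The gripper opens to 85 mm and grips with 20 to 120 N. Pads are 22 mm wide; open, the fingers measure 114 mm over their backs; the gripper's body (76 mm by 85 mm) begins 54 mm behind the grasp point. The pads swing forward as they close: fully open they stand 13 mm farther back than shut.
Start: joints at [1.188, 0.689, -0.195, 1.565, 0.157, 0.902, -0.215], TCP at [0.253, -0.572, 0.231] pointing down, gripper open.
Joint ranges: [-3.01, 3.01], [-0.46, 2.08], [-1.47, 1.51], [0.13, 2.56], [-1, 4.14], [0.04, 2.09], [-2.66, 2.66]. Speed limits (rad/s): [2.57, 2.57, 3.14, 3.14, 3.14, 3.14, 3.14].

## Interface

Orientations are given as a unit quaternion [w, x, y, z].
In Python, from plant import arm, vision gives the robot as it stands. Calls block until the motion is done:
- arm.reach(position, orientation): joint-space move of the TCP to a pose.
- arm.servo_line(position, feed=0.15, rot=None): straight line of the TCP; rot=None keeps the orientation; feed is the mean speed in m/s.
- arm.set_joints(angles): joint-space move.
- arm.set_gripper(opening): opening from 0.0 (shut) to 1.0 (fully open); the grip force is fixed at half the most; returns when the fingers have stopped.
- arm.dwell(seconds).
- arm.inverse_kinematics(position, orientation): joint angles nearest the present ones, or None.
- vision.capture(name): name is "side" or "top"; returns a dict with "img" (480x640x3 uint8, blue, green, red), "range_z" (480x640 float32, m along the optical axis (not along the pixel's ray), 0 where there is no reading), "fx", "fy", "cx", "cy" (pixels), "origin" and "orientation" of the camera in the world. Camera axes: x right, y up, looking along -z (the intrinsics and any distortion apply to the point x, -y, -z); pixel columns grow to the right and rows downward; lengths in m; the calibration is good to about 2 mm. A picture is of the moment at which its call begins.
A pose or a line that the arm cannot do raises arm.PlanningError and nothing moves.
- arm.finish_job(): hands the job in, once; it reports no verdict.
Readings, each from a call of its own:
- arm.current_clock(): time.
- arm.current_qpos(): joint angles.
- arm.current_joint_velocities(): joint speeds.
- arm.current_joint_efforts(): joint torques, N m.
- arm.current_eef_pos(): TCP position.
- arm.current_tcp_rot(): TCP orientation.
- arm.current_wrist_force(): force on the tool from outside, world axes, zero at the start.
- arm.current_ft_torque(): the same for the moment, N m.
- arm.current_gripper_width(): opening from 0.0 (shut) to 1.0 (fully open).
Only numpy, scipy, OpenCV 4.12 (cv2) and the standard library are available. Lean on these libraries where they do the work, as an engineer would, in place of code of your own. Each camera call takes 0.05 s, during which the arm holds its last target.

## Task

The driver was left lying on the closed cover of the parts tray: stand it, tip down, in the empty tool cup and let go of it. Then lift the tray's cover by its bar handle and hold it half open, at 45 degrees, so that someone can work underneath; the cover falls shut by itself, so finish while still holding it there, with the gripper on it. Do not raise the cover before the driver is off it and in the cup, and leave everything else on the bench where it is.

Things in the scene. Friction and masses are not known exactly. Their poses are not given: they have to be found in the camera images.
- driver: Screwdriver, 150 mm, 50 g, lying across the closed cover, tip towards the tray's +y. Pale wooden 8-sided handle 90 mm long, 20 mm across flats (does not roll, two flats upright), brass collar 14 x 12 mm, steel shaft 6 x 48 mm. x axis: to the tip; z: up as it lies. Origin on the underside, 10 mm below the axis, 75 mm from the tip; handle from x = -75 to +15 mm, its middle (-30) near the centre of mass.
- driver_tip (a point): Tip of the driver's steel shaft, on its axis.
- cup: Empty dark steel tool cup, round, 75 mm tall, 48 mm outer (foot 52) and 40 mm inner diameter, floor 6 mm thick, fixed to the bench, left or right of the tray. Origin at the centre of its underside. The driver, tip on its floor, leans a little on the rim; its handle then begins 9 mm below the rim.
- cup_floor (a point): Centre of the cup's inner floor, 6 mm above the bench.
- cup_rim (a point): Centre of the cup's mouth, 75 mm above the bench.
- tray: Grey painted parts tray, 180 mm (x) by 260 mm (y) by 55 mm high, fixed to the bench; origin at the centre of its underside; x points away from the robot, across the tray from the bar to the hinge. Small brass parts lie inside.
- cover (a joint): Angle of the tray's cover, rad: 0 closed, 0.785 is 45 degrees, stop at 1.4; it falls shut from anywhere when let go. White plate 180 x 260 x 6 mm, 350 g, on a free hinge along the tray's far (+x) top edge; closed, its upper face is 61.5 mm above the bench. It rises from the robot's side.
- cover_hinge (a point): Point on the hinge line (along the tray's y), at the middle of the far edge, on the cover's underside, 55.5 mm above the bench. Its axes turn with the cover: x runs in the plate from the bar to the hinge, z is the plate's upper side.
- cover_bar (a point): Middle of the cover's bar handle: a round steel bar 10 mm thick, 90 mm long along y between its two posts, axis 28 mm above the plate's upper face, 25 mm inside the robot-side edge; in the axes of cover_hinge it lies at (-155, 0, 34) mm. A gripper may pinch it from above and let the bar turn between its fingers.
- jar: Bystander: amber glass jar with black cap, 48 mm diameter, 70 mm tall; origin at the centre of its underside. Stands on the other side of the tray from the cup.
- dish: Bystander: white ceramic dish, 80 mm diameter, 20 mm tall; origin at the centre of its underside.
- loupe: Bystander: black eye loupe standing on its small end, 40 mm diameter, 30 mm tall; origin at the centre of its underside.
- holder: Bystander: round steel work holder with two jaws, 76 mm by 60 mm, 17 mm tall; origin at the centre of its underside.
- tweezers: Bystander: steel tweezers lying flat, about 140 mm long, 8 mm wide, 4 mm thick; origin underneath, 55 mm from the blunt end.
- block: Bystander: small wooden block 50 by 35 by 30 mm; origin at the centre of its underside.
There are look-alikes about, which are no part of the job. What is meant by the driver is not pink, and is the larger of those in its own colour. Leave any blue or turquoise look-alike of the cup alone.

How it is judged:
On the way:
1. the driver stands tip down in the cup, let go of, with the cover still closed (horizontal distance between driver_tip and cup_floor below 0.022 m and z of driver_tip in the frame of cup_floor between -0.006 and 0.012 m and angle between driver's own x axis and vertical above 2.6416 rad and contact force between driver and the arm below 0.1 N and contact force between driver and the fingers below 0.1 N and linear speed of driver below 0.05 m/s and value of joint cover below 0.12 rad), for 0.3 s.
At the end, for the whole second after the job is handed in: The driver is tip down on the cup floor (within 22 mm of its centre, 12 mm of its height), within 0.5 rad of upright, still and let go of; the cover is still (0.1 rad/s) at 0.785 +- 0.12 rad, carried by the fingers (over 0.5 N) and by no loose thing (horizontal distance between driver_tip and cup_floor below 0.022 m and z of driver_tip in the frame of cup_floor between -0.006 and 0.012 m and angle between driver's own x axis and vertical above 2.6416 rad and contact force between driver and the fingers below 0.1 N and linear speed of driver below 0.05 m/s and value of joint cover between 0.665 and 0.905 rad and velocity of joint cover between -0.1 and 0.1 rad/s and contact force between cover and the fingers above 0.5 N and contact force between cover and driver below 0.1 N and contact force between cover and jar below 0.1 N and contact force between cover and dish below 0.1 N and contact force between cover and loupe below 0.1 N and contact force between cover and holder below 0.1 N and contact force between cover and tweezers below 0.1 N and contact force between cover and block below 0.1 N); the arm keeps its last pose, push and grip.
It fails at once if the cover is raised before the driver is in the cup (value of joint cover above 0.25 rad and horizontal distance between driver_tip and cup_floor above 0.04 m).
It fails at once if a bystander is pushed more than 30 mm from its place (distance of any of jar, dish, loupe, holder, tweezers, block from where it was at the start of the episode above 0.03 m).
It also fails if it takes over 64 s, if anything falls off the work surface, if the arm or the gripper's body presses on something with over 40 N, if the wrist force passes 120 N, or if a joint passes its speed limit or range.

## Working session

There is one attempt and no reset: what is moved stays moved. The work goes in short steps, each a Python script; the robot and the scene stay as the last script left them, time stands still between calls to the robot, and variables do not carry over. Pictures are saved under pics/ and viewed, and the job is handed in when it is done.

```bash
mkdir -p pics; ls; python3 - <<'E'
from plant import arm, vision
import cv2, numpy as np
for n in ("side","top"):
    c=vision.capture(n); cv2.imwrite(f"pics/{n}0.png",c["img"])
    print(n,c["fx"],c["fy"],c["cx"],c["cy"],c["origin"],c["orientation"],[k for k in c])
    np.savez(f"{n}0.npz",**{k:np.asarray(v) for k,v in c.items()})
print(arm.current_clock(),arm.current_eef_pos(),arm.current_tcp_rot())
E
```

```text
pics
side 561.3149886378643 561.3149886378643 317.9349175238833 230.13043387308872 [ 0.34228148 -0.84956271  1.01179268] [ 0.91538783  0.3759727  -0.06314123 -0.12931678] ['img', 'range_z', 'fx', 'fy', 'cx', 'cy', 'origin', 'orientation']
top 460.07420276225787 460.07420276225787 310.5350670191772 244.09085924218743 [0.5447183  0.03162319 1.01497699] [-0.702503   -0.02036106  0.01240212  0.71128135] ['img', 'range_z', 'fx', 'fy', 'cx', 'cy', 'origin', 'orientation']
0.1 [ 0.25273953 -0.57095724  0.23053517] [-0.14573589 -0.69163623 -0.14691782  0.69196498]
```

View pics/top0.png

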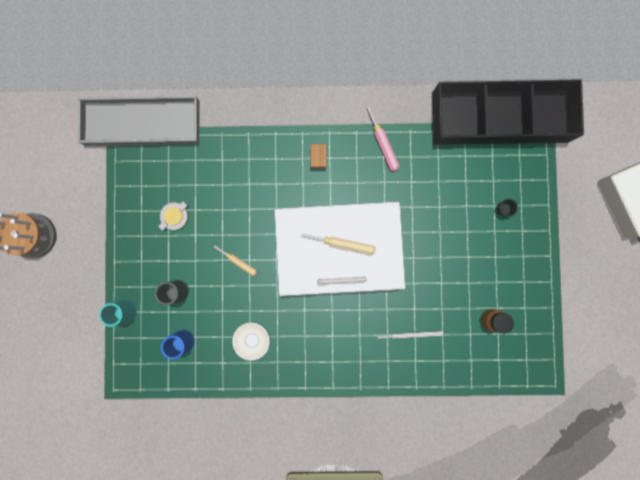

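View pics/side0.png

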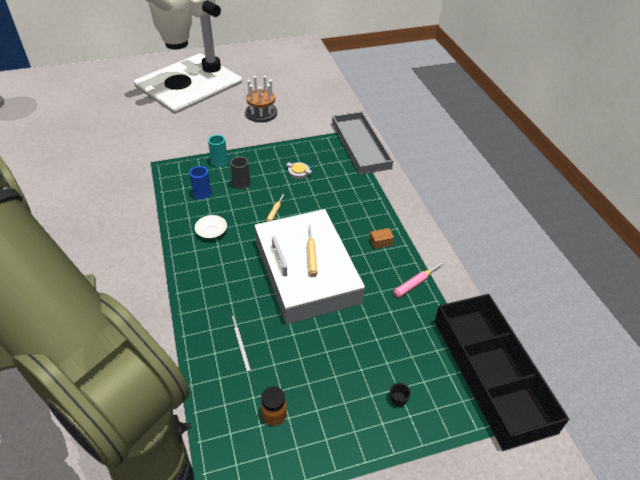

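The top view shows three driver-like things: a large pale wooden one on the cover (345,243), a small wooden one on the mat (236,261) and a pink one (385,147). The first fits: it is not pink, it is the larger of the wooden two, and it lies on the cover. The cup candidates are dark (168,293), blue (174,347) and turquoise (111,315), and the dark one fits. I'll confirm with a crop and measure.

```bash
cat > h.py <<'E'
import numpy as np, cv2
from scipy.spatial.transform import Rotation as R
def rot(q): return R.from_quat([q[1],q[2],q[3],q[0]]).as_matrix()
def quat(M):
    x,y,z,w=R.from_matrix(M).as_quat(); return [w,x,y,z]
def ray(c,u,v):
    d=np.stack([(np.asarray(u,float)-c["cx"])/c["fx"],-(np.asarray(v,float)-c["cy"])/c["fy"],-np.ones(np.shape(u))],-1)
    return d@rot(c["orientation"]).T
def onplane(c,u,v,z):
    d=ray(c,u,v); o=np.asarray(c["origin"]); return o+d*((z-o[2])/d[...,2])[...,None]
def bydepth(c,u,v):
    d=ray(c,u,v); return np.asarray(c["origin"])+d*c["range_z"][np.asarray(v),np.asarray(u)][...,None]
def proj(c,p):
    q=(np.asarray(p)-c["origin"])@rot(c["orientation"]); return c["cx"]-c["fx"]*q[...,0]/q[...,2], c["cy"]+c["fy"]*q[...,1]/q[...,2]
def load(n): return {k:(v if v.ndim else float(v)) for k,v in np.load(n).items()}
E
python3 - <<'E'
from h import *
t=load("top0.npz"); s=load("side0.npz")
a=cv2.resize(t["img"][185:310,90:410],None,fx=2.5,fy=2.5,interpolation=cv2.INTER_CUBIC)
b=cv2.resize(s["img"][125:325,180:380],None,fx=1.4,fy=1.4,interpolation=cv2.INTER_CUBIC)
o=np.zeros((a.shape[0]+b.shape[0],800,3),np.uint8);o[:a.shape[0],:a.shape[1]]=a;o[a.shape[0]:,:b.shape[1]]=b
cv2.imwrite("pics/crop1.png",o)
# heights by depth
for n,u,v in [("cover",300,215),("cover",390,285),("handle",355,245),("bar",342,281),("cuprimregion",168,293),("mat",220,300),("jarcap",502,323)]:
    print(n,bydepth(t,u,v).round(4))
# cover
hsv=cv2.cvtColor(t["img"],cv2.COLOR_BGR2HSV)
m=((hsv[...,1]<40)&(hsv[...,2]>190)).astype(np.uint8); 
roi=np.zeros_like(m);roi[190:310,265:415]=1
cn=max(cv2.findContours(m*roi,0,2)[0],key=cv2.contourArea)
hull=cv2.convexHull(cn); ap=cv2.approxPolyDP(hull,4,True)[:,0]
P=onplane(t,ap[:,0],ap[:,1],0.0615);print("cover corners",ap.tolist(),P.round(4).tolist())
r=cv2.minAreaRect(hull);print(r);c=cv2.boxPoints(r);P=onplane(t,c[:,0],c[:,1],.0615);print(P.round(4),P.mean(0),[np.linalg.norm(P[i]-P[i-1]) for i in range(4)])
E
```

```text
cover [0.6497 0.0632 0.0628]
cover [ 0.5026 -0.1202  0.0647]
handle [ 0.5851 -0.0484  0.0806]
bar [ 0.5129 -0.0203  0.091 ]
cuprimregion [0.4881 0.3569 0.0049]
mat [0.4715 0.2426 0.0046]
jarcap [ 0.4236 -0.344   0.072 ]
cover corners [[398, 202], [404, 288], [279, 294], [275, 209]] [[0.6743, -0.1408, 0.0615], [0.496, -0.1494, 0.0615], [0.4866, 0.1085, 0.0615], [0.6631, 0.1153, 0.0615]]
((338.8968200683594, 247.44200134277344), (88.66819763183594, 126.97489166259766), 86.87786865234375)
[[ 0.6682  0.1192  0.0615]
 [ 0.679  -0.1448  0.0615]
 [ 0.4954 -0.1509  0.0615]
 [ 0.4842  0.1108  0.0615]] [ 0.58170967 -0.01642876  0.0615    ] [np.float64(0.18411993684468608), np.float64(0.2642290417004022), np.float64(0.18366897584358383), np.float64(0.2618569321513549)]
```

View pics/crop1.png

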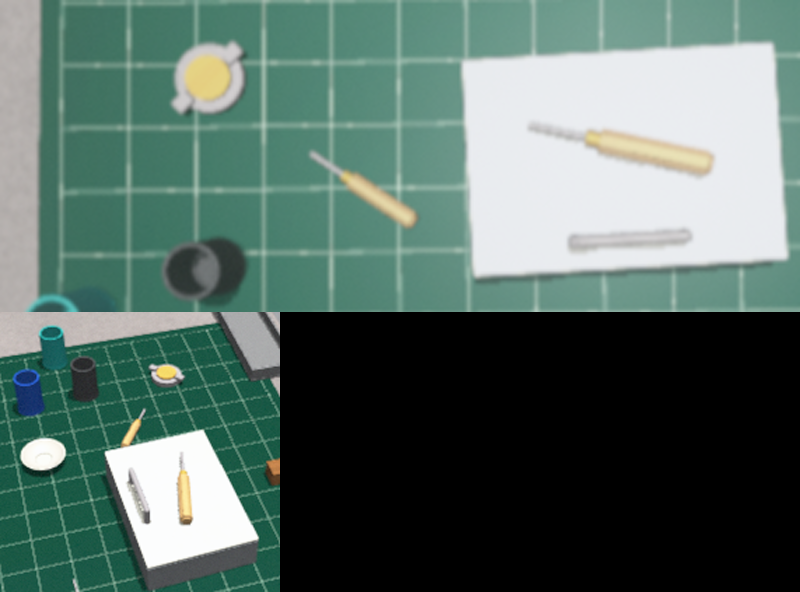

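The crop confirms both: the large wooden driver lies on the cover with its tip at about (303,236) and butt at (374,250), and the dark cup's rim is near (167,293). Now I'll measure the driver, bar and cup, in both views where I can.

```bash
python3 - <<'E'
from h import *
t=load("top0.npz"); s=load("side0.npz")
def big(m,roi):
    k=np.zeros(m.shape,np.uint8); k[roi[1]:roi[3],roi[0]:roi[2]]=1
    return max(cv2.findContours(m.astype(np.uint8)*k,0,1)[0],key=cv2.contourArea)
for nm,c,roi in (("top",t,(295,225,385,262)),("side",s,(300,220,325,280))):
    h=cv2.cvtColor(c["img"],cv2.COLOR_BGR2HSV)
    m=(h[...,1]>60)&(h[...,0]>8)&(h[...,0]<32)
    cn=big(m,roi)[:,0].astype(float)
    P=onplane(c,cn[:,0],cn[:,1],.0715)
    r=cv2.minAreaRect(P[:,:2].astype(np.float32)); b=cv2.boxPoints(r)
    print(nm,"handle+collar",np.round(r[0],4),np.round(r[1],4),r[2])
    M=m.astype(np.uint8); 
    # dark-ish on white whole driver
    m2=((h[...,2]<205)|(h[...,1]>60)); roi2=roi if nm=="top" else (300,218,326,280)
    cn=big(m2,roi2)[:,0].astype(float); P=onplane(c,cn[:,0],cn[:,1],.0715)[:,:2]
    r=cv2.minAreaRect(P.astype(np.float32)); print(nm,"whole",np.round(r[0],4),np.round(r[1],4),r[2])
    mu,_,vt=np.linalg.svd(P-P.mean(0))[0:3]; a=vt[0]*np.sign(vt[0][1]); q=(P-P.mean(0))@a
    print("ends",(P.mean(0)+a*q.max()).round(4),(P.mean(0)+a*q.min()).round(4),"len",np.ptp(q),"yaw",np.degrees(np.arctan2(a[1],a[0])))
# bar
h=cv2.cvtColor(t["img"],cv2.COLOR_BGR2HSV)
cn=big(h[...,2]<205,(305,268,380,292))[:,0].astype(float); P=onplane(t,cn[:,0],cn[:,1],.0895)[:,:2]
r=cv2.minAreaRect(P.astype(np.float32));print("bar",r)
h=cv2.cvtColor(s["img"],cv2.COLOR_BGR2HSV)
cn=big(h[...,2]<190,(268,232,292,278))[:,0].astype(float); P=onplane(s,cn[:,0],cn[:,1],.0895)[:,:2]
r=cv2.minAreaRect(P.astype(np.float32));print("bar side",r)
# crops
a=cv2.resize(t["img"][270:320,140:200],None,fx=8,fy=8,interpolation=cv2.INTER_CUBIC)
b=cv2.resize(s["img"][145:195,220:260],None,fx=8,fy=8,interpolation=cv2.INTER_CUBIC)
cv2.imwrite("pics/cup1.png",np.hstack([a,b]))
E
```

```text
top handle+collar [ 0.5859 -0.0363] [0.1033 0.0156] 76.96862030029297
top whole [ 0.5892 -0.0135] [0.15   0.0194] 77.16384887695312
ends [0.6066 0.0595] [ 0.5738 -0.0869] len 0.14999854627281678 yaw 77.35183721755386
side handle+collar [ 0.5862 -0.0348] [0.1156 0.0198] 77.51248931884766
side whole [ 0.5854 -0.0347] [0.1159 0.0213] 77.51248931884766
ends [0.5997 0.0214] [ 0.5723 -0.091 ] len 0.11569464883885405 yaw 76.31555234376255
bar ((0.5131092071533203, -0.019365724176168442), (0.012522283010184765, 0.09848500043153763), 2.4100077152252197)
bar side ((0.5111241340637207, -0.030872728675603867), (0.01471129059791565, 0.11743808537721634), 2.6390581130981445)
```

View pics/cup1.png

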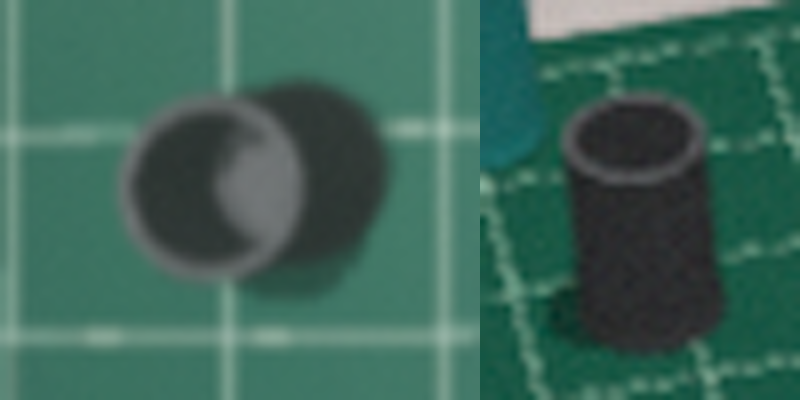

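```bash
python3 - <<'E'
from h import *
from plant import arm
t=load("top0.npz"); s=load("side0.npz")
pt=onplane(t,166.06,293.0,.075); ps=onplane(s,239.0,161.8,.075)
print("cup top",pt.round(4),"side",ps.round(4))
for n,u,v,z in [("blue",174,347,.075),("turq",111,315,.075),("dish",251,341,.02),("smalldriver",236,261,.01),("holder",174,216,.017),("jar",502,323,.07),("block",318,155,.03),("tweez",410,335,.004)]:
    print(n,onplane(t,u,v,z)[:2].round(3))
print(rot(arm.current_tcp_rot()).round(3))
# IK scans
cup=np.array([*(pt[:2]+ps[:2])/2,0]); 
def tool(x,y): 
    x=x/np.linalg.norm(x); y=y-x*(x@y); y/=np.linalg.norm(y); return np.c_[x,y,np.cross(x,y)]
for tilt in (0,15,30):   # tool pitch below horizontal
  for psi in range(-180,180,15):
    p=np.radians(psi);a=np.radians(tilt)
    x=np.array([np.cos(p)*np.cos(a),np.sin(p)*np.cos(a),-np.sin(a)]); y0=np.array([-np.sin(p),np.cos(p),0])
    for sg in (1,-1):
      try:q=arm.inverse_kinematics((cup+[0,0,.13]+x*.01).tolist(),quat(tool(x,sg*y0)))
      except Exception as e: q=None
      if q is not None: print(tilt,psi,sg,np.round(q,2))
E
```

```text
cup top [0.4921 0.3383 0.075 ] side [0.4935 0.3402 0.075 ]
blue [0.383 0.322]
turq [0.449 0.451]
dish [0.384 0.173]
smalldriver [0.556 0.206]
holder [0.656 0.34 ]
jar [ 0.423 -0.345]
block [0.783 0.024]
tweez [ 0.391 -0.171]
[[-0.001  0.405 -0.914]
 [ 0.002 -0.914 -0.405]
 [-1.    -0.002  0.   ]]
0 -90 1 [-1.15  1.63  0.66  0.75  0.33  2.07 -0.72]
0 -90 -1 [-1.15  1.63  0.66  0.75  0.33  2.07  2.42]
0 -75 1 [-1.27  1.54  0.55  1.05  0.5   1.77 -0.83]
0 -75 -1 [-1.08  1.47  0.02  1.03  0.86  2.01  2.06]
0 -60 1 [-1.44  1.53  0.68  1.33  0.52  1.42 -0.86]
0 -60 -1 [-1.05  1.4  -0.19  1.3   1.11  1.95  1.87]
0 -45 1 [-1.75  1.87  1.33  1.6  -0.13  0.88 -0.29]
0 -45 -1 [-0.99  1.39 -0.41  1.56  1.36  2.01  1.68]
0 -30 1 [-1.84  1.86  1.22  1.85  0.11  0.48 -0.54]
0 -30 -1 [-1.    1.37 -0.41  1.81  1.52  1.97  1.53]
0 -15 1 [-1.93  2.02  1.31  2.08 -0.63  0.05  0.12]
0 -15 -1 [-1.    1.39 -0.41  2.04  1.71  2.01  1.37]
0 0 1 [-1.09  1.43 -0.19  2.26  1.88  1.95 -2.01]
0 0 -1 [-1.09  1.43 -0.19  2.26  1.88  1.95  1.13]
0 15 1 [-1.11  1.54  0.02  2.43  2.11  2.07 -2.27]
0 15 -1 [-1.11  1.54
[... 3993 characters left out ...]
  0.24]
30 75 -1 [ 0.23  1.19 -0.84  2.26  3.57  0.56  2.46]
30 90 1 [ 0.42  1.37 -1.19  2.05  1.67  0.09  1.45]
30 90 -1 [ 0.42  1.37 -1.19  2.05  1.67  0.09 -1.69]
30 105 1 [ 0.16  1.13 -0.63  1.84 -0.96  0.6  -2.17]
30 105 -1 [ 0.29  1.24 -0.92  1.83 -0.47  0.43  0.53]
30 120 1 [-0.14  1.09 -0.16  1.63 -0.99  1.11 -2.07]
30 120 -1 [ 0.25  1.29 -0.97  1.61 -0.13  0.78  0.33]
30 135 1 [-0.24  1.15 -0.06  1.41 -0.83  1.36 -2.11]
30 135 -1 [ 0.17  1.34 -1.01  1.38  0.01  1.12  0.32]
30 150 1 [-0.31  1.21 -0.04  1.19 -0.68  1.57 -2.13]
30 150 -1 [ 0.05  1.38 -1.02  1.16  0.09  1.44  0.4 ]
30 165 1 [-0.38  1.28 -0.05  0.97 -0.54  1.78 -2.1 ]
30 165 -1 [-0.08  1.42 -1.01  0.94  0.16  1.73  0.51]
```

Checks:
- **Driver:** measures 150.0 mm by 19.4 mm, yaw 77.2°, and the side view agrees within about 1.5 mm.
- **Cup:** (0.493, 0.339), with the two views agreeing to 2 mm.
- **Cover:** 262 x 184 mm at 2.4°.

Next I'll grasp the driver near the butt with the jaws half open, which clears the bar.

```bash
cat >> h.py <<'E'
def tool(x,y):
    x=np.asarray(x,float); y=np.asarray(y,float)
    x=x/np.linalg.norm(x); y=y-x*(x@y); y=y/np.linalg.norm(y); return np.c_[x,y,np.cross(x,y)]
yaw=np.radians(77.2); D=np.array([np.cos(yaw),np.sin(yaw),0]); N=np.array([0,0,1.]); W=np.cross(D,N)
A=np.radians(5)
CUP=np.array([.4928,.3392,0])
GRASP=np.array([.5893,-.0135,0])-.048*D
E
python3 - <<'E'
from h import *
from plant import arm
print("clock",arm.current_clock(),"grasp",GRASP.round(4))
x=D*np.sin(A)-N*np.cos(A)
Q=quat(tool(x,-W))
arm.set_gripper(0.5)
for z in (.20,.12,.064):
    p=GRASP+[0,0,.0715]-x*((.0715-z)/x[2]) if 0 else GRASP+[0,0,.0715]+x*((.0715-z)/np.cos(A))
    print(z,p.round(4),np.round(arm.inverse_kinematics(p.tolist(),Q),2))
p=lambda z:(GRASP+[0,0,.0715]+x*((.0715-z)/np.cos(A))).tolist()
arm.reach(p(.20),Q); print(arm.current_clock(),arm.current_qpos())
arm.servo_line(p(.10)); print(arm.current_clock(),arm.current_eef_pos(),arm.current_wrist_force())
from plant import vision
for n in("side","top"): cv2.imwrite(f"pics/{n}1.png",vision.capture(n)["img"])
E
```

```text
clock 0.1 grasp [ 0.5787 -0.0603  0.    ]
0.2 [ 0.5762 -0.0713  0.2   ] [-0.24  0.75  0.61  1.77 -0.67  0.85 -2.65]
0.12 [ 0.5777 -0.0644  0.12  ] [-0.17  0.83  0.44  1.82 -0.71  0.65 -2.63]
0.064 [ 0.5788 -0.0597  0.064 ] [-0.12  0.91  0.34  1.84 -0.75  0.53 -2.6 ]
2.725 [-0.24169592  0.74682562  0.60674944  1.76875872 -0.67204705  0.84516695
 -2.65073393]
3.5417 [ 0.57864372 -0.06344714  0.10067993] [-0.46877681  0.8511196  -0.01042522]
```

```bash
python3 - <<'E'
from h import *
from plant import arm
x=D*np.sin(A)-N*np.cos(A)
Q=quat(tool(x,W)); p=lambda z:(GRASP+[0,0,.0715]+x*((.0715-z)/np.cos(A))).tolist()
for z in (.3,.1,.064): print(z,np.round(arm.inverse_kinematics(p(z),Q),2))
# final-orientation IK, both signs
L=np.radians(8); T=A+L
for psi in range(-105,15,15):
  ps=np.radians(psi); f=np.array([np.cos(ps),np.sin(ps),0]); xf=f*np.cos(T)-N*np.sin(T); w=np.cross(N,f)
  for sg in (1,-1):
    o=[]
    for dz in (.133,.25,.3):
      q=arm.inverse_kinematics((CUP+[0,0,dz]).tolist(),quat(tool(xf,sg*w))); o.append(None if q is None else np.round(q,2).tolist())
    print(psi,sg,o)
E
```

```text
0.3 [ 0.73  0.81 -1.25  1.6   0.73  1.26 -0.84]
0.1 [ 0.53  0.95 -0.84  1.8   0.86  0.78 -0.94]
0.064 [ 0.42  0.94 -0.63  1.81  0.76  0.61 -0.86]
-105 1 [None, None, None]
-105 -1 [None, None, None]
-90 1 [[-0.99, 1.43, 0.02, 0.82, 0.65, 2.08, -1.05], [-1.06, 1.28, 0.23, 0.89, 0.57, 2.08, -0.88], [-1.13, 1.25, 0.44, 0.9, 0.48, 2.06, -0.74]]
-90 -1 [[-0.99, 1.43, 0.02, 0.82, 0.65, 2.08, 2.09], [-1.06, 1.28, 0.23, 0.89, 0.57, 2.08, 2.26], [-1.13, 1.25, 0.44, 0.9, 0.48, 2.06, 2.41]]
-75 1 [[-1.16, 1.36, 0.23, 1.11, 0.62, 1.75, -0.99], [-1.08, 1.18, 0.02, 1.16, 0.79, 1.92, -1.0], [-1.08, 1.11, 0.02, 1.16, 0.81, 1.97, -0.95]]
-75 -1 [[-0.91, 1.37, -0.41, 1.09, 1.03, 2.07, 1.89], [-0.99, 1.18, -0.19, 1.15, 0.9, 2.03, 2.05], [-0.99, 1.11, -0.19, 1.15, 0.92, 2.07, 2.11]]
-60 1 [[-1.26, 1.29, 0.23, 1.38, 0.77, 1.5, -1.07], [-1.26, 1.11, 0.23, 1.43, 0.81, 1.58, -0.98], [-1.26, 1.04, 0.23, 1.43, 0.83, 1.63, -0.92]]
-60 -1 [[-0.86, 1.34, -0.62, 1.36, 1.26, 2.07, 1.77], [-0.95, 1.12, -0.41, 1.41, 1.11, 1.98, 1.93], [-0.95, 1.05, -0.41, 1.41, 1.11, 2.01, 2.0]]
-45 1 [[-1.55, 1.36, 0.66, 1.66, 0.65
[... 409 characters left out ...]
 1.23, -0.41, 1.88, 1.47, 1.73, 1.59], [-0.9, 1.05, -0.62, 1.92, 1.46, 1.9, 1.74], [-0.79, 1.02, -0.83, 1.92, 1.49, 2.08, 1.82]]
-15 1 [[-1.42, 1.24, 0.23, 2.14, 1.65, 1.13, -1.82], [-1.28, 0.96, 0.02, 2.2, 1.61, 1.33, -1.59], [-1.28, 0.85, 0.02, 2.19, 1.59, 1.33, -1.47]]
-15 -1 [[-1.82, 1.61, 1.03, 2.16, 1.95, 0.25, 0.89], [-1.85, 1.48, 1.28, 2.22, 2.57, 0.12, 0.5], [-1.85, 1.32, 1.24, 2.22, 1.94, 0.2, 1.24]]
0 1 [[-0.97, 1.29, -0.41, 2.35, 1.95, 1.89, -1.83], [-0.86, 1.05, -0.62, 2.41, 1.87, 1.91, -1.61], [-0.75, 0.97, -0.83, 2.41, 1.84, 1.99, -1.44]]
0 -1 [[-1.62, 1.46, 0.65, 2.38, 2.23, 0.96, 0.67], [-1.67, 1.25, 0.86, 2.46, 2.41, 0.84, 0.74], [-1.74, 1.21, 1.07, 2.46, 2.62, 0.71, 0.65]]
```

View pics/side1.png

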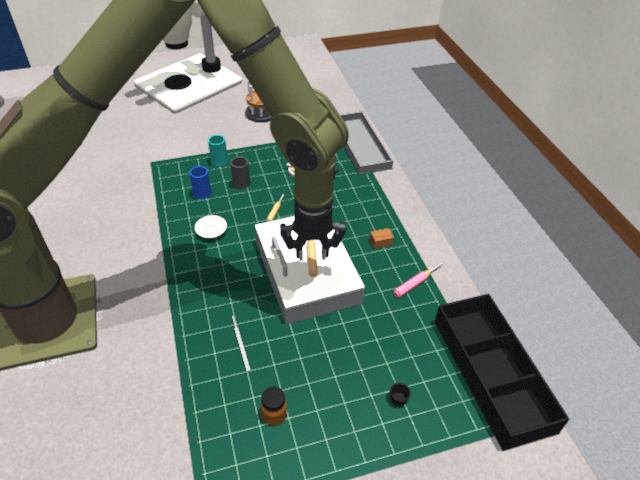

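View pics/top1.png

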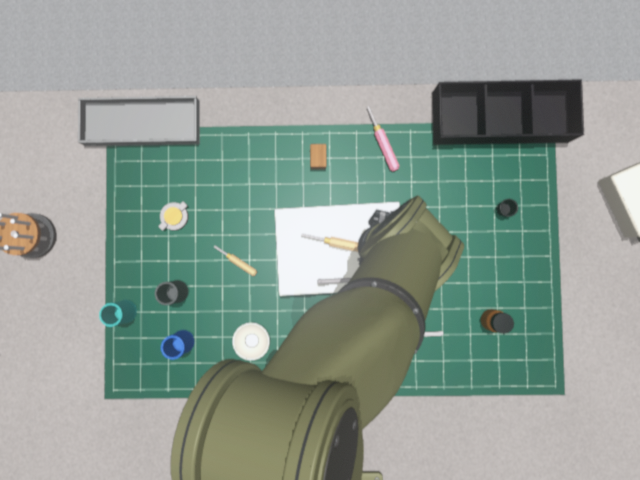

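The jaws straddle the handle near the butt, with the fingers at about (310,240) in the side view. The last joint is near its limit in this pose. The half-turned grasp has mid-range joints both here and over the cup, so I'll switch to it.

```bash
python3 - <<'E'
from h import *
from plant import arm,vision
x=D*np.sin(A)-N*np.cos(A)
Q=quat(tool(x,W)); p=lambda z:(GRASP+[0,0,.0715]+x*((.0715-z)/np.cos(A))).tolist()
q0=arm.current_tcp_rot()
arm.servo_line(p(.16),feed=.2)
arm.reach(p(.16),Q); print(arm.current_clock(),np.round(arm.current_qpos(),2))
arm.servo_line(p(.09)); 
arm.servo_line(p(.0635),feed=.05); print(arm.current_eef_pos(),arm.current_wrist_force())
arm.set_gripper(0.0); print("width",arm.current_gripper_width(),arm.current_wrist_force(),arm.current_clock())
arm.servo_line(p(.10),feed=.1); print("width",arm.current_gripper_width(),arm.current_wrist_force(),arm.current_clock())
for n in("side","top"):
  c=vision.capture(n); cv2.imwrite(f"pics/{n}2.png",c["img"])
E
```

```text
5.5417 [ 0.63  0.93 -1.04  1.76  0.87  0.97 -0.96]
[ 0.57884347 -0.05946288  0.06345448] [0.80819852 0.57424566 0.22215915]
width 0.2158003195510444 [-0.68758366  0.01706321  4.11678869] 7.175
width 0.21593785090887016 [ 0.37701518  0.53766117 -1.17457598] 7.6917
```

View pics/side2.png

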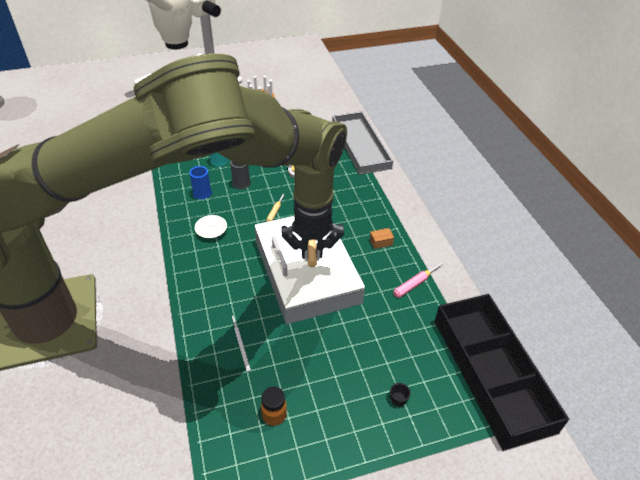

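Gripped: the opening of 0.216 is about 18–20 mm and it lifted cleanly. Now I'll turn it tip down and bring it over the cup.

```bash
cat >> h.py <<'E'
L=np.radians(4); T=A+L; psi=np.radians(-60)
F=np.array([np.cos(psi),np.sin(psi),0]); XF=F*np.cos(T)-N*np.sin(T); QF=quat(tool(XF,np.cross(N,F)))
DF=-N*np.cos(L)-F*np.sin(L)
BACK=.008/np.cos(A)
def place(tipz,off=np.zeros(3)):   # TCP for tip height; mid-driver centred in cup
    tip=CUP-F*.0024+[0,0,tipz]+off
    return (tip-.123*DF+BACK*XF).tolist()
E
python3 - <<'E'
from h import *
from plant import arm,vision
x=D*np.sin(A)-N*np.cos(A)
p=(GRASP+[0,0,.0715]+x*((.0715-.30)/np.cos(A))).tolist()
arm.servo_line(p,feed=.25)
print(np.round(arm.inverse_kinematics(place(.15),QF),2), place(.15))
arm.reach(place(.15),QF); print(arm.current_clock(),np.round(arm.current_qpos(),2),arm.current_eef_pos(),arm.current_gripper_width())
for n in("side","top"):
  c=vision.capture(n); cv2.imwrite(f"pics/{n}3.png",c["img"]); np.savez(f"{n}3.npz",**{k:np.asarray(v) for k,v in c.items()})
  for nm,pt in (("tip",CUP-F*.0024+[0,0,.15]),("rim",CUP+[0,0,.075])): print(n,nm,np.round(proj(c,pt),1))
E
```

```text
[-0.94  1.12 -0.41  1.43  1.15  2.03 -1.2 ] [0.4998558677336624, 0.3269788785938109, 0.2714441220276954]
10.5 [-0.94  1.12 -0.41  1.43  1.15  2.03 -1.2 ] [0.5010235  0.32540105 0.27163806] 0.21595913747583403
side tip [235.8 138.6]
side rim [238.8 162.1]
top tip [151.5 295.7]
top rim [165.6 292.7]
```

View pics/side3.png

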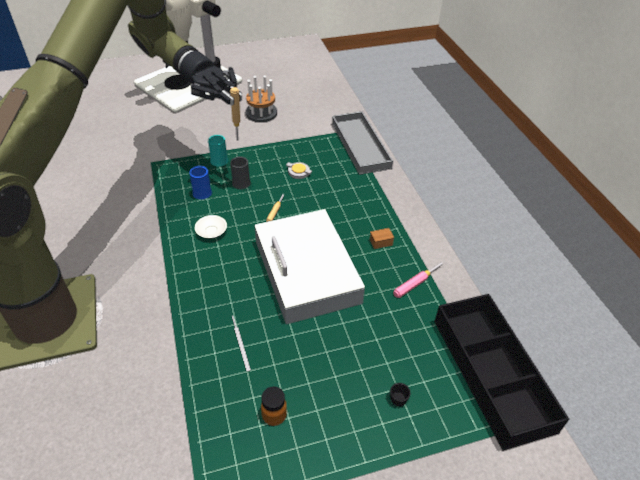

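View pics/top3.png

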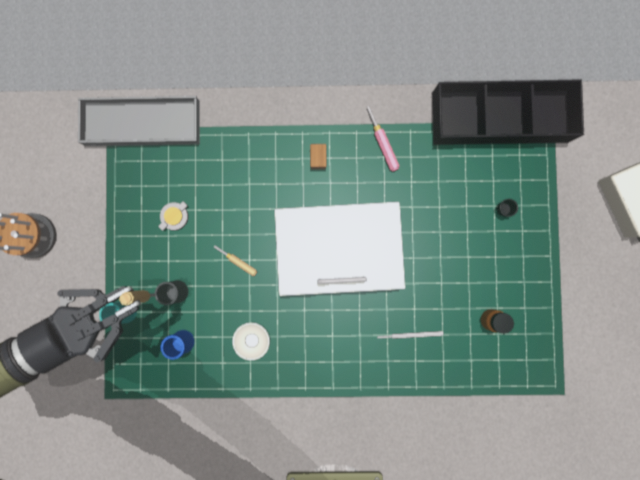

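The driver hangs tip down with its tip at (237,139) in the side view, against a predicted (235.8,138.6). I'll lower it to the rim and check before inserting.

```bash
python3 - <<'E'
from h import *
from plant import arm,vision
arm.servo_line(place(.085),feed=.1); arm.dwell(.2)
print(arm.current_clock(),np.round(arm.current_qpos(),2),arm.current_eef_pos()-place(.085),arm.current_wrist_force())
o=[]
for n,(u,v) in (("side",(237,150)),("top",(160,293))):
  c=vision.capture(n); 
  for nm,pt in (("tip",CUP-F*.0024+[0,0,.085]),("rim",CUP+[0,0,.075])): print(n,nm,np.round(proj(c,pt),1))
  o.append(cv2.resize(c["img"][v-40:v+40,u-40:u+40],None,fx=5,fy=5,interpolation=cv2.INTER_CUBIC))
cv2.imwrite("pics/rim4.png",np.hstack(o))
E
```

```text
11.6 [-0.94  1.21 -0.4   1.41  1.15  1.99 -1.27] [0.00010131 0.00017373 0.00065627] [-0.11761619 -0.41862105 -1.160493  ]
side tip [237.9 158.7]
side rim [238.8 162.1]
top tip [163.  293.6]
top rim [165.6 292.7]
```

View pics/rim4.png

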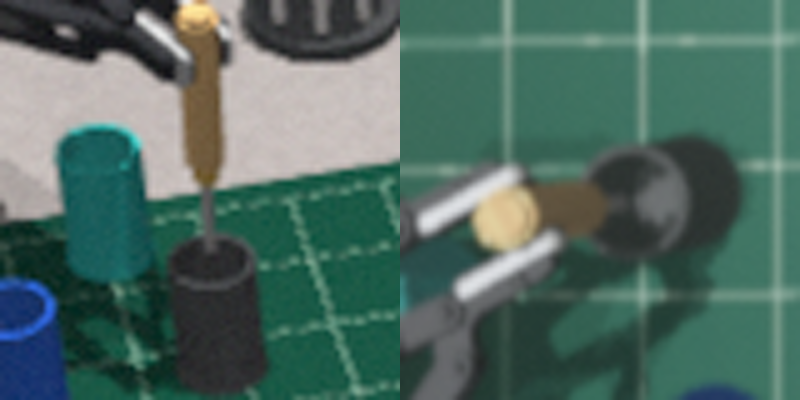

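The tip sits over the middle of the dark cup's mouth (side view about (239,159), within a pixel of prediction). I'll insert and release.

```bash
python3 - <<'E'
from h import *
from plant import arm,vision
f0=arm.current_wrist_force()
for z in (.03,.014,.009,.0075):
    arm.servo_line(place(z),feed=.08 if z>.02 else .03); f=arm.current_wrist_force()-f0; print(z,f.round(2),arm.current_eef_pos()[2]-place(z)[2])
    if f[2]>4: break
arm.set_gripper(0.6); arm.dwell(.3); print(arm.current_gripper_width(),arm.current_clock())
o=[]
for n,(u,v) in (("side",(237,150)),("top",(160,293))):
  c=vision.capture(n)
  o.append(cv2.resize(c["img"][v-40:v+40,u-40:u+40],None,fx=5,fy=5,interpolation=cv2.INTER_CUBIC))
cv2.imwrite("pics/rel5.png",np.hstack(o))
E
```

```text
0.03 [1.12 0.02 0.46] 0.00020605427409461918
0.014 [-0.38  0.6  -0.05] -3.551768683635048e-05
0.009 [1.21 0.26 5.11] 0.0009516988472953736
0.5984521135283876 14.2583
```

View pics/rel5.png

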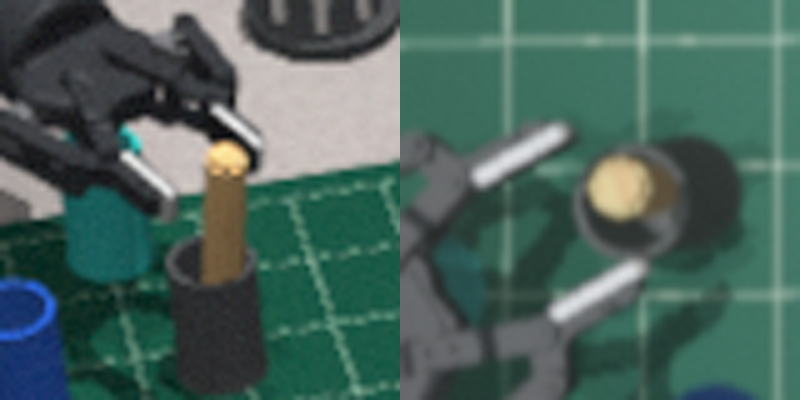

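The driver stands in the cup with its butt at about (236,143) side and (164,291) top, free between the open fingers. I'll back straight off, then re-measure the cover and bar with a clear view.

```bash
python3 - <<'E'
from h import *
from plant import arm,vision
p=np.array(arm.current_eef_pos())
arm.servo_line((p-XF*.13).tolist(),feed=.2)
p=np.array(arm.current_eef_pos()); 
try: arm.servo_line((p+[0,0,.15]).tolist(),feed=.25)
except arm.PlanningError as e: print(e)
print(arm.current_clock(),arm.current_eef_pos(),np.round(arm.current_qpos(),2))
for n in("side","top"):
  c=vision.capture(n); cv2.imwrite(f"pics/{n}6.png",c["img"]); np.savez(f"{n}6.npz",**{k:np.asarray(v) for k,v in c.items()})
  o=c["img"][262:302,300:390] if n=="top" else c["img"][225:285,255:345]
  cv2.imwrite(f"pics/bar_{n}6.png",cv2.resize(o,None,fx=8,fy=8,interpolation=cv2.INTER_CUBIC))
E
```

```text
15.9083 [0.43639672 0.43662735 0.29952995] [-1.2   1.14 -0.17  1.15  1.    2.07 -0.99]
```

View pics/side6.png

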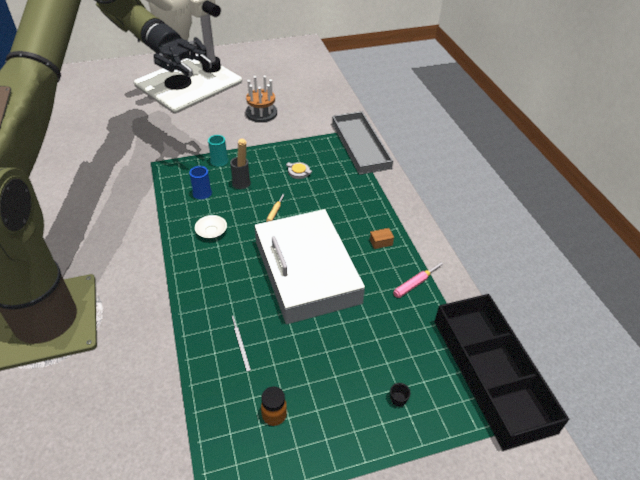

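View pics/bar_top6.png

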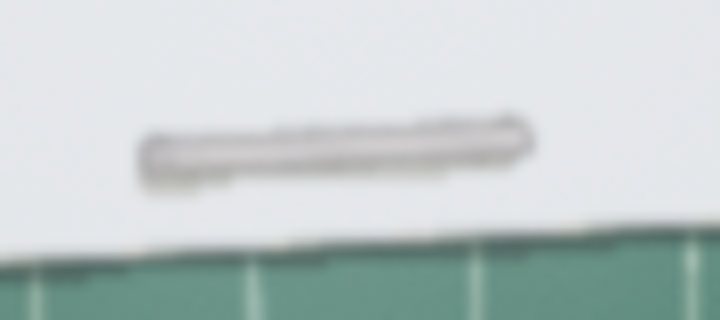

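View pics/bar_side6.png

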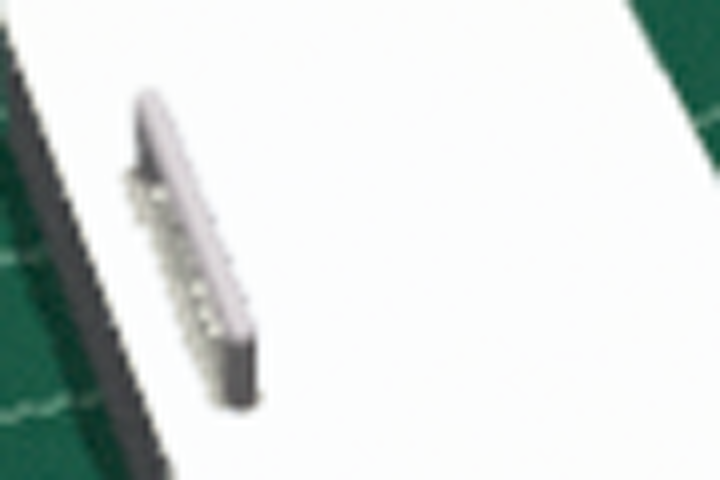

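The driver stands in the cup alone, and the cover is closed and clear. In the top view the bar's middle is near (341.7,279.8), and in the side view near (278.7,251.4).

```bash
python3 - <<'E'
from h import *
t=load("top6.npz"); s=load("side6.npz")
print("bar top",onplane(t,341.7,279.8,.0895),"side",onplane(s,278.7,251.4,.092))
ends=onplane(t,np.array([300+150/8-.5,300+525/8-.5]),np.array([262+152/8-.5,262+138/8-.5]),.0895);print(ends, np.linalg.norm(ends[0]-ends[1]),np.degrees(np.arctan2(*(ends[1]-ends[0])[:2])))
hull=None
for nm,c,roi in (("top",t,(265,190,415,305)),("side",s,(245,200,370,330))):
    h=cv2.cvtColor(c["img"],cv2.COLOR_BGR2HSV); m=((h[...,1]<50)&(h[...,2]>190)).astype(np.uint8)
    k=np.zeros_like(m);k[roi[1]:roi[3],roi[0]:roi[2]]=1
    cn=max(cv2.findContours(m*k,0,1)[0],key=cv2.contourArea)
    hl=cv2.convexHull(cn)[:,0].astype(float); P=onplane(c,hl[:,0],hl[:,1],.0615)[:,:2].astype(np.float32)
    r=cv2.minAreaRect(P);print(nm,np.round(r[0],4),np.round(r[1],4),r[2])
E
```

```text
bar top [ 0.51523557 -0.01983466  0.0895    ] side [ 0.51526392 -0.01878494  0.092     ]
[[ 0.51438925  0.02719374  0.0895    ]
 [ 0.51678125 -0.06677685  0.0895    ]] 0.09400102512984647 178.54186397712624
top [ 0.5807 -0.016 ] [0.1819 0.2618] 2.476301431655884
side [ 0.5801 -0.0154] [0.1802 0.2623] 2.4797730445861816
```

Both views agree on the tray centre (0.580, -0.016) and yaw 2.48°. The bar computed from that, (0.5155, -0.0185), matches the direct measurement. Next I'll move to the bar.

```bash
cat >> h.py <<'E'
ty=np.radians(2.48); EX=np.array([np.cos(ty),np.sin(ty),0]); TC=np.array([.5804,-.0157,0]); HINGE=TC+.09*EX+[0,0,.0555]
def bar(th): return HINGE+EX*(-.155*np.cos(th)+.034*np.sin(th))+N*(.155*np.sin(th)+.034*np.cos(th))
SG=1
def pose(th,beta,depth=.012,sg=None):
    x=-N*np.cos(beta)-EX*np.sin(beta)
    return (bar(th)+depth*x).tolist(), quat(tool(x,(SG if sg is None else sg)*EX))
E
python3 - <<'E'
from h import *
from plant import arm
print(bar(0),bar(np.pi/4))
for sg in(1,-1):
  for th,b,d in((0,0,-.15),(0,0,.012),(np.pi/4,np.radians(20),.012),(np.pi/4,0,.012)):
    q=arm.inverse_kinematics(*pose(th,b,d,sg)); print(sg,th,b,None if q is None else np.round(q,2))
E
```

```text
[ 0.51546088 -0.01851259  0.0895    ] [ 0.58483592 -0.01550787  0.18914318]
1 0 0 [ 0.27  0.57 -0.52  1.87  0.39  0.8  -0.41]
1 0 0 [ 0.18  0.82 -0.39  2.01  0.7   0.45 -0.7 ]
1 0.7853981633974483 0.3490658503988659 [ 0.22  0.92 -0.58  1.38  0.4   1.32 -0.37]
1 0.7853981633974483 0 [ 0.24  0.74 -0.51  1.73  0.48  0.79 -0.46]
-1 0 0 [-0.45  0.62  0.66  1.91 -0.52  0.79 -2.6 ]
-1 0 0 [ 0.4   0.91 -0.77  2.    1.04  0.7   2.12]
-1 0.7853981633974483 0.3490658503988659 [-0.43  1.03  0.87  1.43 -0.63  1.37 -2.56]
-1 0.7853981633974483 0 [-0.41  0.8   0.66  1.77 -0.66  0.8  -2.52]
```

```bash
python3 - <<'E'
from h import *
from plant import arm,vision
p,Q=pose(0,0,-.21)
try:
    arm.servo_line(p,feed=.2,rot=Q); print("line")
except arm.PlanningError as e:
    print(e); arm.reach(p,Q)
print(arm.current_clock(),np.round(arm.current_qpos(),2))
arm.reach(*pose(0,0,-.04))
arm.servo_line(pose(0,0)[0],feed=.06)
print(arm.current_clock(),arm.current_eef_pos()-pose(0,0)[0],arm.current_wrist_force(),arm.current_gripper_width())
for n in("side","top"): cv2.imwrite(f"pics/{n}7.png",vision.capture(n)["img"])
E
```

```text
line
18.475 [ 0.29  0.5  -0.54  1.79  0.31  0.94 -0.34]
20.2083 [2.21059824e-04 4.78102980e-05 2.00780310e-04] [ 0.25515467 -0.91223087  0.76945842] 0.598979289621879
```

View pics/side7.png

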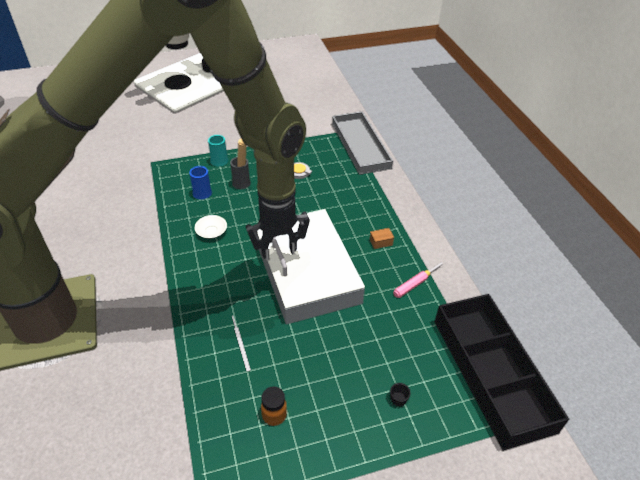

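The fingers straddle the bar at about (280,255), and the driver still stands in its cup at (240,165). I'll close and lift along the hinge arc.

```bash
python3 - <<'E'
from h import *
from plant import arm,vision
arm.set_gripper(0.0); print("w",arm.current_gripper_width(),arm.current_wrist_force(),arm.current_eef_pos()-pose(0,0)[0])
if .06<arm.current_gripper_width()<.2:
  for k in range(1,5):
    th=np.radians(5*k); p,Q=pose(th,th*20/45); arm.servo_line(p,feed=.05,rot=Q)
    print(5*k,arm.current_wrist_force().round(1),(arm.current_eef_pos()-p).round(4),arm.current_gripper_width().__round__(3))
    if np.linalg.norm(arm.current_wrist_force())>40: break
  print(arm.current_clock())
for n in("side","top"): cv2.imwrite(f"pics/{n}8.png",vision.capture(n)["img"])
E
```

```text
w 0.08835968138321153 [-0.37217008 -0.32237473  3.69846974] [-1.43689731e-05 -4.45340450e-05  2.82398167e-04]
5 [ 0.1  1.  -3.6] [-0.0003 -0.     -0.0005] 0.09
10 [ 0.   0.7 -5. ] [-0.0005 -0.0001 -0.0005] 0.089
15 [-1.5 -0.3 -2.5] [-0.0006 -0.0001 -0.0003] 0.088
20 [-3.5  0.5 -2. ] [-0.0008 -0.0001 -0.0004] 0.087
22.475
```

View pics/side8.png

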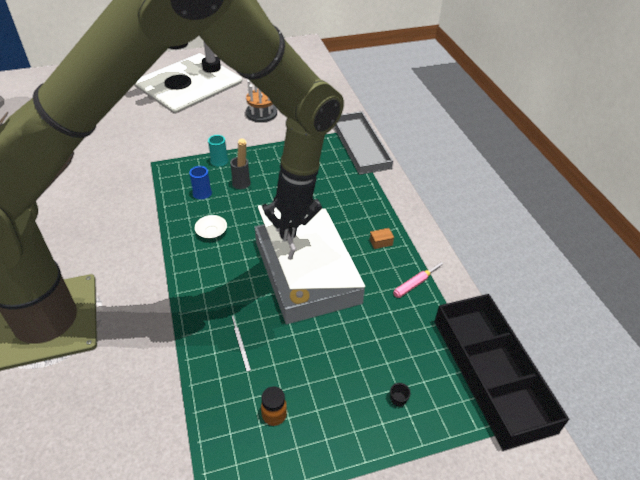

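The cover is rising and held on its bar at about (288,240), brass parts are visible inside, and forces are small. Continuing to 45°.

```bash
python3 - <<'E'
from h import *
from plant import arm,vision
for k in range(5,10):
    th=np.radians(5*k); p,Q=pose(th,th*20/45); arm.servo_line(p,feed=.05,rot=Q)
    print(5*k,arm.current_wrist_force().round(1),(arm.current_eef_pos()-p).round(4),round(float(arm.current_gripper_width()),3))
    if np.linalg.norm(arm.current_wrist_force())>40: break
arm.dwell(.5); print(arm.current_clock(),arm.current_wrist_force().round(2),arm.current_joint_velocities())
for n in("side","top"):
  c=vision.capture(n); cv2.imwrite(f"pics/{n}9.png",c["img"]); np.savez(f"{n}9.npz",**{k:np.asarray(v) for k,v in c.items()})
E
```

```text
25 [-4.4  0.4 -1.9] [-0.001  -0.0001 -0.0004] 0.087
30 [-5.7  0.   1.2] [-0.0008 -0.0001  0.0003] 0.09
35 [-6.4  0.4  0.7] [-0.0011 -0.0001  0.0002] 0.086
40 [-6.6 -0.8  4.5] [-0.0008 -0.0001  0.0008] 0.089
45 [-6.7  0.5  3.9] [-0.0011 -0.0001  0.0008] 0.087
25.2 [-6.04 -0.62  3.06] [ 0.00122767 -0.00047776  0.00042452 -0.00043687 -0.00162992  0.00172846
  0.00196148]
```

View pics/side9.png

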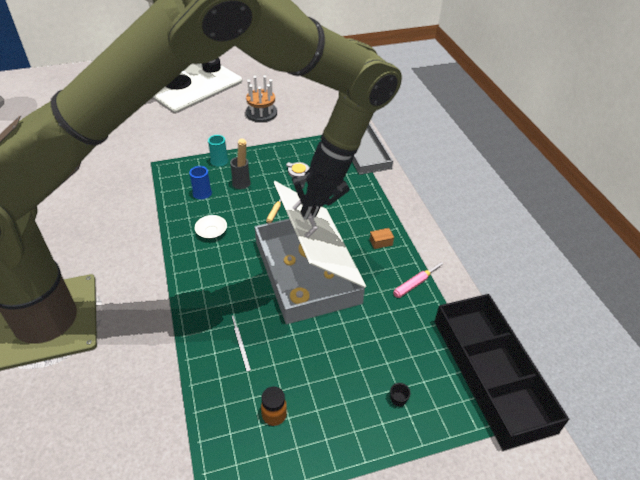

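View pics/top9.png

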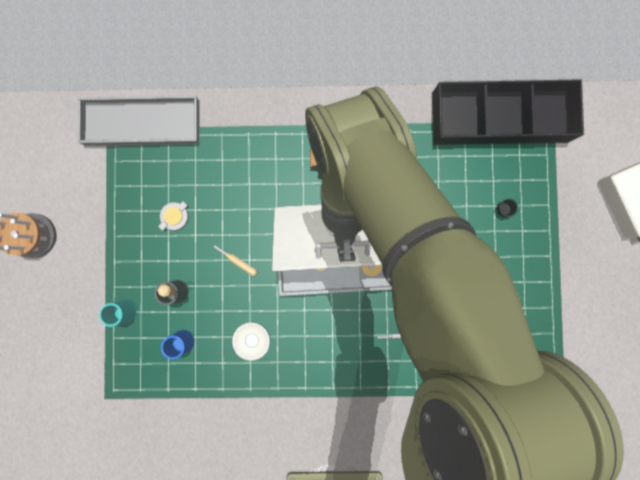

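The cover stands open and held at the bar, the brass parts are visible, and the driver is still in the cup at (240,160). I'll check the angle from depth and from the front corner.

```bash
python3 - <<'E'
from h import *
t=load("top9.npz"); s=load("side9.npz")
vv,uu=np.mgrid[213:262:3,283:314:3]; P=bydepth(t,uu.ravel(),vv.ravel())
c=P.mean(0); n=np.linalg.svd(P-c)[2][2]; n*=np.sign(n[2]); print("plane normal",n.round(3),"angle deg",np.degrees(np.arccos(n[2])))
EY=np.cross(N,EX)
for deg in (40,45,50):
    th=np.radians(deg); b=HINGE-EX*.18*np.cos(th)+N*.18*np.sin(th)+EX*.006*np.sin(th)+N*.006*np.cos(th)
    print(deg,[ (nm,np.round(proj(c_,b+EY*.13),1).tolist()) for nm,c_ in(("top",t),("side",s))])
# driver: butt and still
print("driver butt predicted-upright",np.round(proj(s,CUP+[0,0,.156]),1))
o=[cv2.resize(s["img"][120:200,200:280],None,fx=5,fy=5,interpolation=cv2.INTER_CUBIC),cv2.resize(s["img"][170:250,260:340],None,fx=5,fy=5,interpolation=cv2.INTER_CUBIC)]
cv2.imwrite("pics/fin10.png",np.hstack(o))
E
```

```text
plane normal [0.7   0.021 0.714] angle deg 44.45337693971658
40 [('top', [271.7, 273.6]), ('side', [270.5, 184.4])]
45 [('top', [270.8, 267.6]), ('side', [275.0, 179.6])]
50 [('top', [269.9, 260.9]), ('side', [279.9, 175.1])]
driver butt predicted-upright [236.2 137.1]
```

View pics/fin10.png

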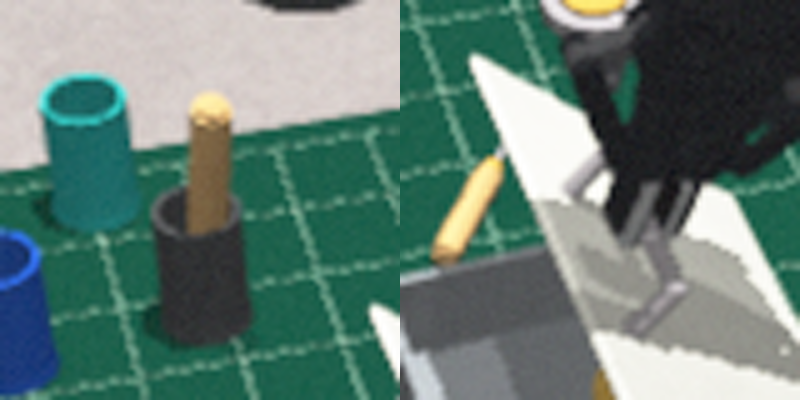

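The depth plane gives 44.5°, and the front corner at about (275,182) gives about 43–44°. The fingers grip the bar, and the driver is free and upright in the cup. Handing in.

```bash
python3 - <<'E'
from plant import arm
print(arm.current_clock(),arm.current_gripper_width(),abs(arm.current_joint_velocities()).max())
arm.finish_job(); print("done")
E
```

```text
25.3 0.08823036276461546 0.002508809763771347
the job is handed in; nothing more can be done
done
```

The driver stands tip down in the dark cup, let go of, and the cover is held half open by its bar. I handed the job in at 25.3 s, and no verdict was reported.

- **Driver:** I gripped the large wooden driver near its butt, turned it tip down and lowered it until it met the cup floor with about 5 N. I then opened the fingers and backed off before touching the cover. In the last pictures it stands alone and close to upright in the cup.
- **Cover:** I pinched the bar and lifted it along the hinge arc in 5° steps, with wrist force under 9 N throughout. At the end the depth image gave 44.5° and the front corner about 43–44°, against a target of 45°. The gripper was closed on the bar and the joints were still (under 0.003 rad/s).
- **Everything else:** In the last pictures the dish, holder, loupe, jar and look-alikes appear where they were. The arm partly hid the block and tweezers from the top camera. I only judged this by eye and did not re-measure their positions.

No check failed. My first approach to the driver put the last joint close to its limit, so I backed off and used the half-turned grasp instead. The first rough reading of the bar was 2–4 mm off, so I measured it again from both cameras before gripping it.

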